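Lock the gluing press with its hairpin clip

ROBOT

A 7-joint arm with a two-finger parallel gripper is mounted at the origin on the work surface. World frame = base frame: x ahead of the robot, y to its left, z up, the work surface at z = 0. Lengths are in m, angles in rad, forces in N, time in s.
With the tool pointing down it reaches from about 0.425 to 0.875 m from the base axis. Payload 8.4 kg.
Tool frame: the origin (TCP) lies between the finger pads; the fingertips stand ctrl.nose_length ahead of it and the grasp point (between the pads) lies 3 mm ahead of it (ctrl.nose_length is the distance from the TCP to the fingertips, in m); z points along the fingers, y is the line along which they close (so a half turn about z gives the same grasp; the last joint's range is limited). The gripper opens to 85 mm and grips with 20 to 120 N. Pads are 22 mm wide; open, the fingers measure 114 mm over their backs; the gripper's body (76 mm by 85 mm) begins 54 mm behind the grasp point. The pads swing forward as they close: fully open they stand 13 mm farther back than shut.
Start: joints at [-1.325, 0.333, 0.04, 1.465, -0.013, 1.343, -0.059], TCP at [0.22, 0.612, 0.253] pointing down, gripper open.
Joint ranges: [-2.58, 2.58], [-0.38, 2.09], [-1.3, 1.39], [0.25, 2.4], [-1.5, 4.64], [0.08, 2.09], [-2.65, 2.65]. Speed limits (rad/s): [2.22, 2.22, 2.79, 2.79, 3.14, 3.14, 3.14].

INTERFACE

Orientations are given as a unit quaternion [x, y, z, w].
In Python, from station import ctrl gives the robot as it stands.
- The arm moves only by the tool drive_tool, never from a script. Its argument "deltas" is a list of rows, each an object of numbers: "x", "y", "z": the shift along the tool's x, y, z in cm; "ax", "ay", "az": the turn, a rotation vector about the tool's x, y, z in rad; "jaw": the gripper command: -1 is fully open, 1 is shut, values between are in proportion. A call has 1 to 10 rows; each row is the pose to reach, as a shift and turn from the pose commanded when the call began, along the tool's axes at that moment; what a row does not reach only later rows make up. A row lasts 1/10 s, in which the tool goes at most 50 mm and 8.59 degrees, less where a joint would pass 70% of its speed; a pose out of reach is approached as far as the arm can. A call with a gripper value outside its range is refused whole. The fingers move at their own pace and stop on an object; "force" is the grip in N (left out, the last holds). Time passes only in rows, so rows that repeat a pose let the fingers close. It gives the time, the measured TCP pose, the force, the opening and the grip force at its end, in the units of the state.
- ctrl.state(): the state, without advancing time (a new reading comes with each control period).
- ctrl.capture(name): name is "scene" or "top" or "wrist"; returns (picture, depth): 384x512x3 uint8, red, green, blue; 384x512 float32, m along the optical axis (not along the pixel's ray), 0 where there is no reading.
- ctrl.camera_model(name): a dict with "mtx" (3x3 intrinsics, pixels), "extrinsics" (4x4, takes a point from camera to world coordinates). Camera axes: x right, y up, looking along -z (the intrinsics and any distortion apply to the point x, -y, -z); pixel columns grow to the right and rows downward; lengths in m; the calibration is good to about 2 mm. A picture is of the moment at which its call begins: read the wrist's pose just before it. camera_model takes no time and is no camera call; for the wrist camera it gives the pose at the moment of the call.
- ctrl.sign_off(): hands the job in; it is judged then, once.
The state is a dict: "time_s": time; "joints": joint angles; "dq": joint speeds; "effort": joint torques, N m; "tool_pos": TCP position; "orientation": TCP orientation; "wrist_force": force on the tool from outside, world axes, zero at the start; "ft_torque": the same for the moment, N m; "finger_gap": opening from 0.0 (shut) to 1.0 (fully open); "grip_force": force on a finger pad.
Only numpy, scipy, OpenCV 4.12 (cv2) and the standard library are available. Lean on these libraries where they do the work, as an engineer would, in place of code of your own. Each camera call takes 0.05 s, during which the arm holds its last target. There are 200 camera calls.

TASK

Lock the gluing press: its big steel hairpin clip is pushed right into the flat wooden keeper, so push it part-way out from behind through the notch, draw it out by its legs and lay it flat on the bench, clear of the keeper, and let go of it. Then take it again by its bow and push it sideways onto the press's steel post, between the bar and the post's head, until the legs snap past the post and it sits in the clip's round seat; let go and leave the other things on the bench where they are.

Things in the scene. Friction and masses are not known exactly. Their poses are not given: they have to be found in the camera images.
- clip_seat (a point): Seat centre of the loose flat hairpin clip of 10 mm steel wire (139 mm long, about 190 g), half-way up the wire: 5 mm over what it lies on. x along the clip to its open mouth, y across, z up. Along x: back of bow -90 mm; stiff neck -18 (16 mm free between legs); round seat 0 (25 free, 45 wide outside); throat +18; flared tips +49 (mouth 44 free, 64 wide outside).
- clip_bow (a point): Mid-line of the clip's bow, 54 mm behind the seat (its x = -54 mm), 5 mm above the clip's underside, same axes. Each side of the bow wears a rigid flat-sided black plastic sleeve here, from x = -66 to -42 mm of the seat's frame, 10 mm wide, 16 mm high from the clip's underside: 48 mm wide over the outside. A grip across y here does not bend the legs.
- clip_throat (a point): Mid-line at the throat, 18 mm ahead of the seat, same axes; 16 mm free, 36 mm wide outside, waisted so that fingers gripping across y settle here (legs squeeze in a little, harmlessly). Legs spring about a point 42 mm behind the seat; each spreads 4 mm here to pass the post (push of 10 to 20 N along x), then springs back. The neck is far stiffer and stops the clip.
- keeper: Fixed plywood sleeve, 150 (x) x 90 (y) x 30 mm high; origin at its centre on the bench, x points out of its mouth. Bench is its floor; roof underside 20 mm up. Notch in roof and rear, 40 mm wide, open from above and behind, from x = -75 to +32 mm: closed fingers come down behind the bow and push. Inside 54 mm wide, 70 in the front 55 mm. It keeps the clip from lifting out or leaving backwards.
- keeper_mouth (a point): Middle of the keeper's mouth, 75 mm ahead of its origin, 8 mm above the bench, same axes. At the start the clip lies inside, its x along the keeper's x, tips about 5 mm short of this mouth and the back of its bow about 69 mm behind the keeper's origin, visible in the notch.
- post (a point): On the axis of the press's fixed upright steel post (24 mm diameter), mid-height of the free gap, 61 mm above the bench. Gap: from the wooden bar's top (52 mm up) to the underside of the round head (70 mm up; head 40 mm diameter, top 82 mm). x is level, the direction in which the clip is best pushed on (clip's x along it, bow on the open -x side); z up.
- press: The fixed gluing press, origin on the bench under the post, axes as at the post. Bar 60 mm wide (x -30 to +30 mm), y from -28 to +157 mm, top 52 mm up; a nut with wings on it at y = 134 mm, 68 mm high. Glued boards under the bar. Base board 12 mm high, x -55 to +80, y -60 to +155 mm.
- wagon: Bystander: loose wooden toy wagon with wheels, 105 mm long, 56 mm wide, 68 mm high, origin under its centre. Not to be disturbed.
- glue: Bystander: loose white glue bottle with a cap, 56 mm diameter, 150 mm high, origin under its centre. Not to be disturbed.
- driver: Bystander: loose screwdriver with a wooden handle lying on the bench. Not to be disturbed.
- tin: Bystander: loose tin of finish, 72 mm diameter, 100 mm high, origin under its centre. Not to be disturbed.
There are look-alikes about, which are no part of the job. Several things have the shape of the keeper; the one meant has the colours described above. There is more than one size of the part that bears clip_seat; the job needs the larger.

How it is judged:
On the way, in this order (a step that is already met when the one before it is completed fails the run):
1. the clip has been pushed out of the keeper's mouth by 30 mm or more (x of clip_seat in the frame of keeper between 0.056 and 0.16 m), for 0.05 s.
2. the clip lies flat on the bench, wholly clear of the keeper, and is let go ((x of clip_bow in the frame of keeper above 0.111 m or horizontal distance between clip_bow and keeper above 0.18 m) and height (world z) of each of clip_seat, clip_bow below 0.009 m and angle between clip_seat's own z axis and vertical below 0.1 rad and contact force between the fingers and clip below 0.05 N), for 0.1 s.
At the end, for the whole second after the job is handed in: The clip is snapped onto the press's post and let go: the centre of its round seat within 10 mm of the post's axis, in the gap between bar and head (within 9 mm of mid-gap height), and lying level to 0.2 rad (horizontal distance between clip_seat and post below 0.01 m and z of clip_seat in the frame of post between -0.009 and 0.009 m and angle between clip_seat's own z axis and vertical below 0.2 rad and contact force between the fingers and clip below 0.05 N); the robot touches nothing.
It fails at once if a bystander (wagon, glue bottle, screwdriver, tin) is moved by more than 30 mm (distance of any of wagon, glue, driver, tin from where it was at the start of the episode above 0.03 m).
It also fails if it takes over 51 s, if anything falls off the work surface, if the arm or the gripper's body presses on something with over 40 N, if the wrist force passes 120 N, or if a joint passes its speed limit or range.

## Working session

There is one attempt and no reset: what is moved stays moved. The work goes in short steps, Python scripts to look and compute and a tool call to move; the robot and the scene stay as the last step left them, time stands still between calls to the robot, and variables do not carry over. Pictures are saved under pics/ and viewed, at most 10 in all, crops included, and the job is handed in when it is done.

Besides the shell and the picture viewer there is one more tool, called after "Call:" as a command line: name --argument value ..., lists and objects as JSON in quotes. drive_tool: Moves the arm, as the interface text tells. Its arguments: {"type":"object","properties":{"deltas":{"type":"array"},"force":{"type":"number"}},"required":["deltas"]}

```bash
ls; mkdir -p pics
cat > h.py <<'E'
import numpy as np,cv2
from station import ctrl
from scipy.spatial.transform import Rotation as R
def cap(n):
    M=ctrl.camera_model(n); p,d=ctrl.capture(n); return p,d,np.array(M["mtx"]),np.array(M["extrinsics"])
def ray(u,v,K,E):
    r=np.linalg.inv(K)@[u,v,1]; return E[:3,3],E[:3,:3]@(r*[1,-1,-1])
def onz(u,v,z,K,E):
    o,r=ray(u,v,K,E); return o+r*(z-o[2])/r[2]
def cloud(d,K,E):
    v,u=np.mgrid[:d.shape[0],:d.shape[1]]
    P=np.stack([(u-K[0,2])/K[0,0]*d,-(v-K[1,2])/K[1,1]*d,-d],-1)
    return P@E[:3,:3].T+E[:3,3]
def proj(X,K,E):
    c=np.linalg.inv(E)@np.append(X,1); c=c[:3]*[1,-1,-1]; q=K@c; return q[:2]/q[2]
def save(n,p): cv2.imwrite('pics/'+n+'.png',cv2.cvtColor(p,cv2.COLOR_RGB2BGR))
E
python3 - <<'E'
from h import *
s=ctrl.state(); print(s, ctrl.nose_length)
out=[]
for n in("scene","top"):
    p,d,K,E=cap(n); np.savez(n+'.npz',p=p,d=d,K=K,E=E); out.append(p); print(n,K.round(1).tolist(),E.round(3).tolist())
save('top0',cv2.resize(out[1],(800,600))); save('scene0',cv2.resize(out[0],(800,600)))
E
```

```text
pics
{'time_s': 0.0, 'joints': array([-1.32520612,  0.33392115,  0.03988118,  1.4662645 , -0.01339344,
        1.34333629, -0.05847619]), 'dq': array([ 0.00028389,  0.00131911,  0.0008258 ,  0.00062525,  0.0011099 ,
       -0.0004477 , -0.00130256]), 'effort': array([-1.25590188e-05, -6.58547544e+01,  1.36540879e+00, -4.05564702e+01,
        1.67003606e-02,  1.26268115e-02,  8.36673024e-06]), 'tool_pos': array([0.21958576, 0.61132932, 0.25241805]), 'orientation': array([ 1.71541796e-01,  9.85176492e-01, -8.27572556e-04, -8.23179976e-05]), 'wrist_force': array([ 0.22029858, -0.34375568,  0.00535355]), 'ft_torque': array([-0.01055871, -0.04359158, -0.02456118]), 'grip_force': 0.0, 'finger_gap': 0.999707825198088} 0.022
scene [[372.9, 0.0, 259.0], [0.0, 372.9, 186.8], [0.0, 0.0, 1.0]] [[-0.271, -0.582, 0.767, 1.467], [0.962, -0.147, 0.229, 0.284], [-0.02, 0.8, 0.6, 0.784], [0.0, 0.0, 0.0, 1.0]]
top [[461.4, 0.0, 260.3], [0.0, 461.4, 189.3], [0.0, 0.0, 1.0]] [[-0.004, 0.996, -0.091, 0.431], [-1.0, -0.004, 0.001, -0.003], [0.001, 0.091, 0.996, 1.321], [0.0, 0.0, 0.0, 1.0]]
```

View pics/top0.png

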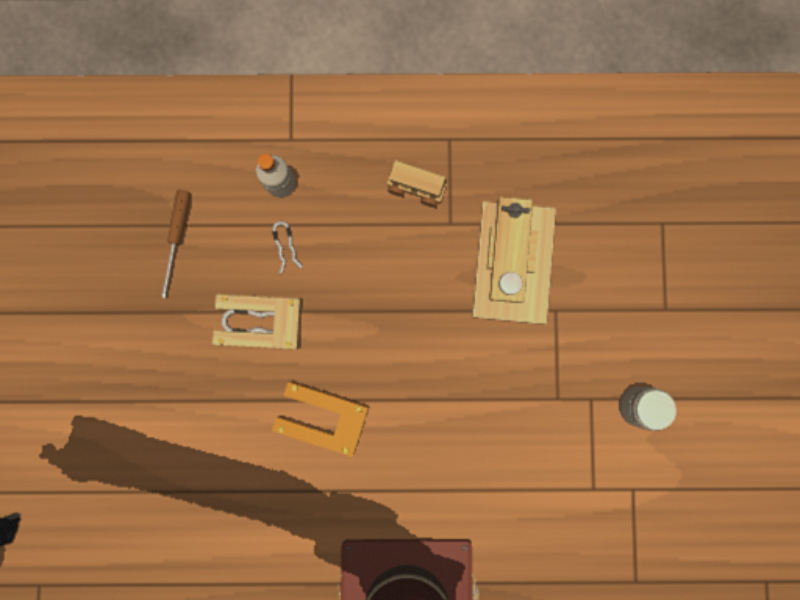

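View pics/scene0.png

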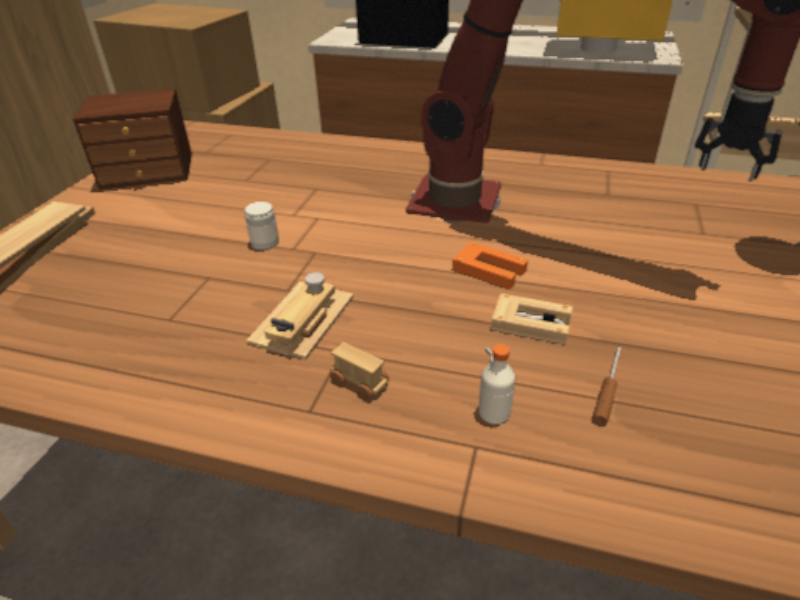

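The top view shows two keeper-shaped things: a pale plywood one at (257,322) holding a steel clip with its bow at the left, and an orange one at (322,418), empty. There is also a loose small clip at (285,245). The pale one fits (plywood, large clip inside, notch to the left, mouth to the right). The post head is at (511,283), with the nut at (515,210). I'll measure these and confirm with a crop.

Run:
```python
from h import *
f=np.load('top.npz'); p,d,K,E=[f[k] for k in 'pdKE']
C=cloud(d,K,E); z=C[...,2]
k=1/1.5625
def win(u0,u1,v0,v1):
    m=np.zeros(z.shape,bool); m[int(v0*k):int(v1*k),int(u0*k):int(u1*k)]=1; return m
print('bench z',np.median(z[200:240,100:110]))
hsv=cv2.cvtColor(p,cv2.COLOR_RGB2HSV)
for n,w,lo,hi in(('keeper',(205,310,285,358),.02,.04),('orange',(265,380,375,460),.02,.04),('head',(490,535,262,305),.074,.095),('bar',(480,540,190,310),.045,.06),('nut',(495,535,195,220),.06,.08),('base',(465,565,185,335),.006,.02),('glue',(250,300,145,205),.05,.3),('wagon',(380,455,150,215),.04,.1),('tin',(610,690,375,440),.08,.12)):
    m=win(*w)&(z>lo)&(z<hi)
    P=C[m]; r=cv2.minAreaRect((P[:,:2]*1000).astype(np.float32)); print(n,m.sum(),np.round(np.median(P,0),4),'rect',np.round(r[0],1),np.round(r[1],1),round(r[2],1), np.round(cv2.boxPoints(r)).tolist())
c=p[175:235,125:205]; save('crop1',cv2.resize(c,(800,600),interpolation=cv2.INTER_CUBIC))
```

```text
bench z 5.622004599725727e-05
keeper 1199 [0.4997 0.2486 0.03  ] rect [503.8 266.4] [151.5  90.3] 86.5 [[454.0, 194.0], [544.0, 188.0], [553.0, 339.0], [463.0, 345.0]]
orange 1249 [0.3217 0.1354 0.0298] rect [330.2 150.3] [149.7  90.4] 72.1 [[264.0, 93.0], [350.0, 65.0], [396.0, 208.0], [310.0, 235.0]]
head 168 [ 0.5655 -0.1839  0.082 ] rect [ 565.4 -183.3] [38.9 35.7] 2.1 [[545.0, -166.0], [547.0, -202.0], [585.0, -200.0], [584.0, -165.0]]
bar 1178 [ 0.6353 -0.1897  0.0525] rect [ 629.7 -190.3] [ 60.4 185.7] 84.2 [[534.0, -211.0], [719.0, -230.0], [725.0, -170.0], [540.0, -151.0]]
nut 82 [ 0.6976 -0.1956  0.0674] rect [ 697.5 -196.5] [48.1 22.3] 69.0 [[679.0, -215.0], [699.0, -223.0], [717.0, -178.0], [696.0, -170.0]]
base 1960 [ 0.5822 -0.2226  0.0122] rect [ 621.2 -201.4] [181.7 272.7] 89.7 [[484.0, -292.0], [757.0, -293.0], [758.0, -111.0], [485.0, -110.0]]
glue 424 [0.7535 0.2226 0.1033] rect [759.3 226.8] [47.7 55.6] 38.4 [[723.0, 234.0], [758.0, 190.0], [795.0, 220.0], [761.0, 263.0]]
wagon 460 [ 0.754  -0.0214  0.0681] rect [755.1 -22.9] [94.4 37.3] 70.0 [[721.0, -61.0], [756.0, -74.0], [789.0, 15.0], [754.0, 28.0]]
tin 605 [ 0.3491 -0.4171  0.0997] rect [ 348.4 -419.9] [68.7 68.8] 1.8 [[313.0, -387.0], [315.0, -455.0], [384.0, -453.0], [382.0, -384.0]]
```

View pics/crop1.png

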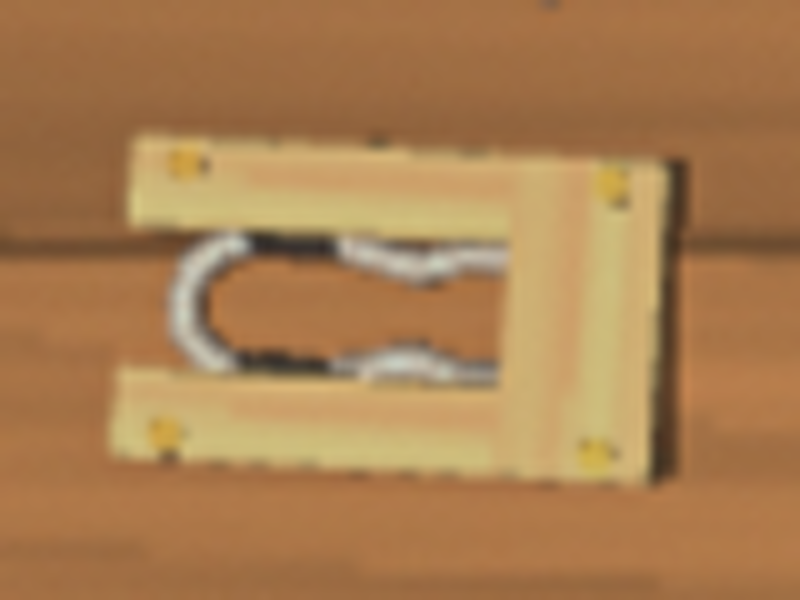

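The crop shows the pale plywood keeper, with bow back at (180,305) in the left notch and mouth at the right edge (660,330). Rect 151x90 at height 30 mm matches the description, and the bar measures 60x186 at 52 mm with the head at 82 mm, as given. Now the helper and the first move, to above and behind the bow.

```bash
cat >> h.py <<'E'
KO=np.array([.504,.2664]); KX=np.array([-.0596,-.9982]); KY=np.array([.9982,-.0596])
PO=np.array([.5655,-.1835]); PX=np.array([-.102,-.9948])
def go(xy,z,xdir,flip=True):
    # tool x = -xdir (flip), tool z down; prints delta in tool axes (cm) and turn
    s=ctrl.state(); R0=R.from_quat(s["orientation"]); x=np.array([*(-xdir if flip else xdir),0]); x/=np.linalg.norm(x)
    zz=np.array([0,0,-1.]); M=R.from_matrix(np.c_[x,np.cross(zz,x),zz])
    d=R0.inv().apply(np.array([*xy,z])-s["tool_pos"])*100; r=(R0.inv()*M).as_rotvec()
    print('t',s["time_s"],'pos',s["tool_pos"].round(4),'delta cm',d.round(2),'turn',r.round(4),'F',s["wrist_force"].round(1),'gap',round(s["finger_gap"],3))
E
python3 - <<'E'
from h import *
go(KO-.100*KX,.12,KX)
go(KO-.100*KX,.12,KX,False)
E
```

```text
t 0.1 pos [0.2196 0.6114 0.2525] delta cm [-35.61 -13.24  13.27] turn [-1.2000e-03  1.0000e-03  1.2857e+00] F [ 0.5 -0.2  0.5] gap 1.002
t 0.1 pos [0.2196 0.6114 0.2525] delta cm [-35.61 -13.24  13.27] turn [-1.1000e-03 -1.3000e-03 -1.8559e+00] F [ 0.5 -0.2  0.5] gap 1.002
```

Call:
drive_tool --deltas '[{"x": -35.6, "y": -13.2, "z": 13.3, "az": 1.286, "jaw": 1}, {"x": -35.6, "y": -13.2, "z": 13.3, "az": 1.286, "jaw": 1}, {"x": -35.6, "y": -13.2, "z": 13.3, "az": 1.286, "jaw": 1}, {"x": -35.6, "y": -13.2, "z": 13.3, "az": 1.286, "jaw": 1}, {"x": -35.6, "y": -13.2, "z": 13.3, "az": 1.286, "jaw": 1}, {"x": -35.6, "y": -13.2, "z": 13.3, "az": 1.286, "jaw": 1}, {"x": -35.6, "y": -13.2, "z": 13.3, "az": 1.286, "jaw": 1}, {"x": -35.6, "y": -13.2, "z": 13.3, "az": 1.286, "jaw": 1}, {"x": -35.6, "y": -13.2, "z": 13.3, "az": 1.286, "jaw": 1}, {"x": -35.6, "y": -13.2, "z": 13.3, "az": 1.286, "jaw": 1}]' --force 40

```text
$.deltas[0]: bad value
```

Call:
drive_tool --deltas '[{"x": 0, "jaw": 1}, {"x": 0, "jaw": 1}]'

```text
$.deltas[0]: bad value
```

Run:
```python
from h import *
go(KO-.100*KX,.028,KX)
p,d,K,E=cap('wrist'); np.savez('w1.npz',p=p,d=d,K=K,E=E); print(E.round(3).tolist(),K.round(0).tolist())
for X in([*(KO-.069*KX),.005],[*(KO-.075*KX),.03],[*(KO+.075*KX),.03]): print(proj(np.array(X),K,E).round())
save('w1',p)
```

```text
t 0.1 pos [0.2196 0.6114 0.2525] delta cm [-35.61 -13.23  22.47] turn [-1.2000e-03  1.0000e-03  1.2857e+00] F [ 0.5 -0.2  0.5] gap 1.002
[[0.339, -0.894, -0.293, 0.144], [0.941, 0.321, 0.107, 0.639], [-0.002, -0.312, 0.95, 0.374], [0.0, 0.0, 0.0, 1.0]] [[271.0, 0.0, 253.0], [0.0, 271.0, 192.0], [0.0, 0.0, 1.0]]
[163. 363.]
[162. 376.]
[ 83. 393.]
```

View pics/w1.png

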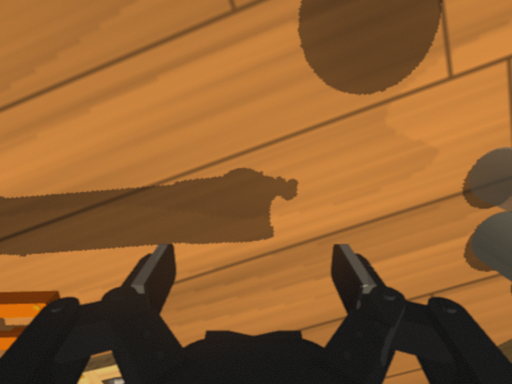

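The arm did not move; the picture shows only bench, with fingers at the bottom. Perhaps every key must be given.

Call:
drive_tool --deltas '[{"x": -35.6, "y": -13.2, "z": 13.3, "ax": 0, "ay": 0, "az": 1.286, "jaw": 1}, {"x": -35.6, "y": -13.2, "z": 13.3, "ax": 0, "ay": 0, "az": 1.286, "jaw": 1}, {"x": -35.6, "y": -13.2, "z": 13.3, "ax": 0, "ay": 0, "az": 1.286, "jaw": 1}, {"x": -35.6, "y": -13.2, "z": 13.3, "ax": 0, "ay": 0, "az": 1.286, "jaw": 1}, {"x": -35.6, "y": -13.2, "z": 13.3, "ax": 0, "ay": 0, "az": 1.286, "jaw": 1}, {"x": -35.6, "y": -13.2, "z": 13.3, "ax": 0, "ay": 0, "az": 1.286, "jaw": 1}, {"x": -35.6, "y": -13.2, "z": 13.3, "ax": 0, "ay": 0, "az": 1.286, "jaw": 1}, {"x": -35.6, "y": -13.2, "z": 13.3, "ax": 0, "ay": 0, "az": 1.286, "jaw": 1}, {"x": -35.6, "y": -13.2, "z": 13.3, "ax": 0, "ay": 0, "az": 1.286, "jaw": 1}, {"x": -35.6, "y": -13.2, "z": 13.3, "ax": 0, "ay": 0, "az": 1.286, "jaw": 1}]' --force 40

```text
time_s: 1.15
tool_pos: [0.511, 0.3653, 0.1194]
orientation: [0.73, 0.684, -0.001, 0.0]
wrist_force: [-0.6, 0.1, -0.1]
finger_gap: -0.002
grip_force: 0.0
```

Run:
```python
from h import *
go(KO-.095*KX,.028,KX)
p,d,K,E=cap('wrist'); np.savez('w1.npz',p=p,d=d,K=K,E=E)
C=cloud(d,K,E); m=(C[...,2]>.024)&(C[...,2]<.036)
for X in([*(KO-.069*KX),.005],[*(KO-.075*KX+.045*KY),.03],[*(KO-.075*KX-.045*KY),.03]): print(proj(np.array(X),K,E).round())
q=p.copy(); save('w2',q)
```

```text
t 1.15 pos [0.511  0.3653 0.1194] delta cm [-0.39 -0.1   9.14] turn [-0.0007  0.0018 -0.0049] F [-0.6  0.1 -0.1] gap -0.002
[252. 225.]
[305. 231.]
[200. 232.]
```

View pics/w2.png

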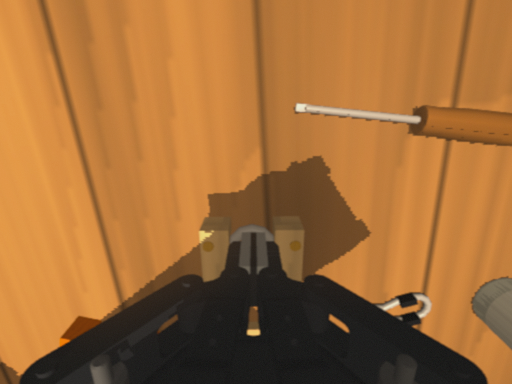

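The wrist view shows the keeper's rear corners at (201,232) and (304,232), and the bow at (252,228). These agree with my predictions within 2 px. Descending behind the bow.

Call:
drive_tool --deltas '[{"x": -0.2, "y": -0.1, "z": 4.5, "ax": 0, "ay": 0, "az": -0.005, "jaw": 1}, {"x": -0.2, "y": -0.1, "z": 8.0, "ax": 0, "ay": 0, "az": -0.005, "jaw": 1}, {"x": -0.2, "y": -0.1, "z": 9.3, "ax": 0, "ay": 0, "az": -0.005, "jaw": 1}, {"x": -0.2, "y": -0.1, "z": 9.3, "ax": 0, "ay": 0, "az": -0.005, "jaw": 1}]'

```text
time_s: 1.6
tool_pos: [0.5072, 0.3658, 0.0259]
orientation: [0.725, 0.689, -0.002, -0.0]
wrist_force: [0.8, 0.8, 0.6]
finger_gap: 0.002
grip_force: 0.0
```

Run:
```python
from h import *
go(KO-.020*KX,.026,KX)
```

```text
t 1.6 pos [0.5072 0.3658 0.0259] delta cm [-7.94  0.21  0.01] turn [-0.0026  0.0018  0.0082] F [0.8 0.8 0.6] gap 0.002
```

Call:
drive_tool --deltas '[{"x": -1.0, "y": 0.1, "z": 0, "ax": 0, "ay": 0, "az": 0.008, "jaw": 1}, {"x": -2.0, "y": 0.2, "z": 0, "ax": 0, "ay": 0, "az": 0.008, "jaw": 1}, {"x": -2.7, "y": 0.2, "z": 0, "ax": 0, "ay": 0, "az": 0.008, "jaw": 1}, {"x": -3.4, "y": 0.2, "z": 0, "ax": 0, "ay": 0, "az": 0.008, "jaw": 1}, {"x": -4.1, "y": 0.2, "z": 0, "ax": 0, "ay": 0, "az": 0.008, "jaw": 1}, {"x": -4.8, "y": 0.2, "z": 0, "ax": 0, "ay": 0, "az": 0.008, "jaw": 1}, {"x": -5.5, "y": 0.2, "z": 0, "ax": 0, "ay": 0, "az": 0.008, "jaw": 1}, {"x": -6.2, "y": 0.2, "z": 0, "ax": 0, "ay": 0, "az": 0.008, "jaw": 1}, {"x": -6.9, "y": 0.2, "z": 0, "ax": 0, "ay": 0, "az": 0.008, "jaw": 1}, {"x": -7.4, "y": 0.2, "z": 0, "ax": 0, "ay": 0, "az": 0.008, "jaw": 1}]'

```text
time_s: 2.6
tool_pos: [0.508, 0.2926, 0.0291]
orientation: [0.729, 0.685, 0.002, -0.0]
wrist_force: [0.8, 6.2, 6.7]
finger_gap: -0.008
grip_force: 4.6
```

Call:
drive_tool --deltas '[{"x": -0.5, "y": 0, "z": 0, "ax": 0, "ay": 0, "az": 0, "jaw": 1}, {"x": -0.5, "y": 0, "z": 0, "ax": 0, "ay": 0, "az": 0, "jaw": 1}, {"x": -0.5, "y": 0, "z": 0, "ax": 0, "ay": 0, "az": 0, "jaw": 1}, {"x": 0.5, "y": 0, "z": 0, "ax": 0, "ay": 0, "az": 0, "jaw": 1}, {"x": 0.5, "y": 0, "z": -5, "ax": 0, "ay": 0, "az": 0, "jaw": 1}, {"x": 0.5, "y": 0, "z": -8, "ax": 0, "ay": 0, "az": 0, "jaw": 1}, {"x": 0.5, "y": 0, "z": -8, "ax": 0, "ay": 0, "az": 0, "jaw": 1}]'

```text
time_s: 3.3
tool_pos: [0.5094, 0.2972, 0.1117]
orientation: [0.729, 0.684, 0.003, 0.0]
wrist_force: [1.0, 0.4, 0.2]
finger_gap: 0.0
grip_force: 0.0
```

Run:
```python
from h import *
go(KO+.1*KX,.05,KX)
p,d,K,E=cap('top'); np.savez('top2.npz',p=p,d=d,K=K,E=E)
# steel wire (grey) beyond the mouth on bench
hsv=cv2.cvtColor(p,cv2.COLOR_RGB2HSV); C=cloud(d,K,E)
v,u=np.mgrid[:384,:512]; W=np.stack([onz(a,b,.007,K,E) for a,b in zip(u.ravel(),v.ravel())]).reshape(384,512,3)
L=(W[...,:2]-KO); a=L@KX; b=L@KY
m=(hsv[...,1]<70)&(abs(b)<.05)&(a>.078)&(a<.17)
print(m.sum(), a[m].max(), b[m].min(), b[m].max())
for lo in np.arange(.078,.14,.005):
    k=m&(a>=lo)&(a<lo+.005)
    if k.sum(): print(lo.round(3),k.sum(),(b[k].min()*1000).round(1),(b[k].max()*1000).round(1))
q=proj(np.array([*KO,.02]),K,E).astype(int); print(q); c=p[q[1]-36:q[1]+36,q[0]-40:q[0]+56]; save('top2',cv2.resize(c,(800,600),interpolation=cv2.INTER_CUBIC))
```

```text
t 3.3 pos [0.5094 0.2972 0.1117] delta cm [-13.13  -0.34   6.11] turn [ 0.0049 -0.0042 -0.0037] F [1.  0.4 0.2] gap 0.0
114 0.12604785961519532 -0.030216448022074058 0.029649000081244183
0.078 9 -18.4 24.4
0.083 14 -21.1 21.9
0.088 13 -17.9 19.4
0.093 11 -17.6 16.7
0.098 10 -17.3 19.8
0.103 14 -22.7 23.0
0.108 16 -25.3 26.2
0.113 12 -25.0 29.3
0.118 8 -27.7 29.5
0.123 7 -30.2 29.6
[164 205]
```

View pics/top2.png

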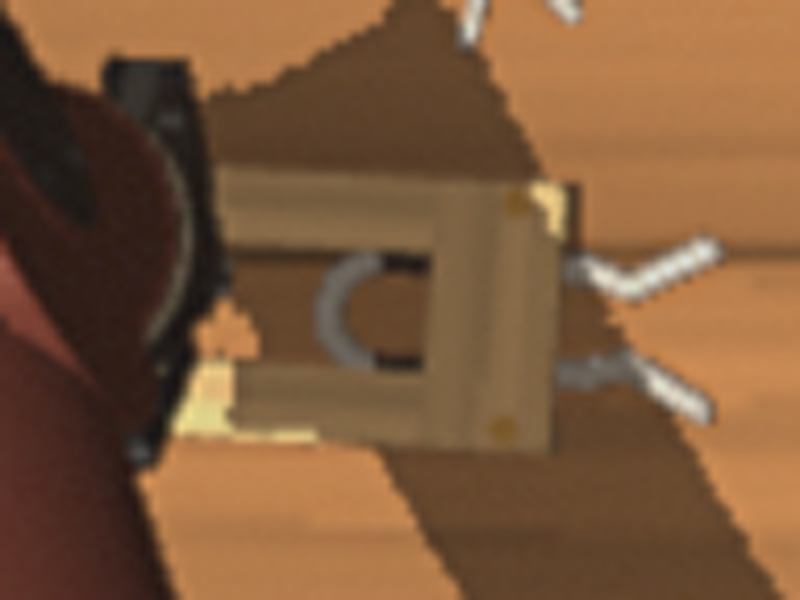

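The clip is out: throat at keeper x≈0.096 (crop (630,325)), tips at (715,330), bow in the notch. Moving over the throat, opening, and descending.

Call:
drive_tool --deltas '[{"x": -5, "y": -0.3, "z": 0, "ax": 0, "ay": 0, "az": -0.004, "jaw": 1}, {"x": -9, "y": -0.3, "z": 0, "ax": 0, "ay": 0, "az": -0.004, "jaw": -1}, {"x": -12.7, "y": -0.3, "z": 0, "ax": 0, "ay": 0, "az": -0.004, "jaw": -1}, {"x": -12.7, "y": -0.3, "z": 0, "ax": 0, "ay": 0, "az": -0.004, "jaw": -1}, {"x": -12.7, "y": -0.3, "z": 2, "ax": 0, "ay": 0, "az": -0.004, "jaw": -1}, {"x": -12.7, "y": -0.3, "z": 4, "ax": 0, "ay": 0, "az": -0.004, "jaw": -1}, {"x": -12.7, "y": -0.3, "z": 6, "ax": 0, "ay": 0, "az": -0.004, "jaw": -1}, {"x": -12.7, "y": -0.3, "z": 6, "ax": 0, "ay": 0, "az": -0.004, "jaw": -1}]'

```text
time_s: 4.15
tool_pos: [0.4937, 0.169, 0.0441]
orientation: [0.727, 0.686, -0.003, -0.001]
wrist_force: [0.4, -0.2, 0.0]
finger_gap: 0.998
grip_force: 0.0
```

Run:
```python
from h import *
go(KO+.096*KX,.0225,KX)
```

```text
t 4.15 pos [0.4937 0.169  0.0441] delta cm [0.19 0.45 2.16] turn [-0.0051  0.0034  0.0011] F [ 0.4 -0.2  0. ] gap 0.998
```

Call:
drive_tool --deltas '[{"x": 0, "y": 0, "z": 0, "ax": 0, "ay": 0, "az": 0, "jaw": -1}, {"x": 0, "y": 0, "z": 0, "ax": 0, "ay": 0, "az": 0, "jaw": -1}, {"x": 0, "y": 0, "z": 0, "ax": 0, "ay": 0, "az": 0, "jaw": -1}]'

```text
time_s: 4.45
tool_pos: [0.4968, 0.17, 0.0482]
orientation: [0.728, 0.686, 0.001, 0.0]
wrist_force: [0.7, -0.1, -0.0]
finger_gap: 1.001
grip_force: 0.0
```

Run:
```python
from h import *
go(KO+.096*KX,.0225,KX)
```

```text
t 4.45 pos [0.4968 0.17   0.0482] delta cm [0.07 0.14 2.57] turn [ 0.0011 -0.0008  0.0006] F [ 0.7 -0.1 -0. ] gap 1.001
```

Call:
drive_tool --deltas '[{"x": 0.1, "y": 0.1, "z": 1.5, "ax": 0, "ay": 0, "az": 0, "jaw": -1}, {"x": 0.1, "y": 0.1, "z": 2.6, "ax": 0, "ay": 0, "az": 0, "jaw": -1}, {"x": 0.1, "y": 0.1, "z": 2.6, "ax": 0, "ay": 0, "az": 0, "jaw": 0}, {"x": 0.1, "y": 0.1, "z": 2.6, "ax": 0, "ay": 0, "az": 0, "jaw": 1}, {"x": 0.1, "y": 0.1, "z": 2.6, "ax": 0, "ay": 0, "az": 0, "jaw": 1}, {"x": 0.1, "y": 0.1, "z": 2.6, "ax": 0, "ay": 0, "az": 0, "jaw": 1}, {"x": 0.1, "y": 0.1, "z": 2.6, "ax": 0, "ay": 0, "az": 0, "jaw": 1}]' --force 25

```text
time_s: 5.15
tool_pos: [0.498, 0.1706, 0.0223]
orientation: [0.728, 0.686, 0.001, 0.0]
wrist_force: [-1.4, -0.9, 6.3]
finger_gap: 0.425
grip_force: 21.8
```

Call:
drive_tool --deltas '[{"x": 0, "y": 0, "z": 0, "ax": 0, "ay": 0, "az": 0, "jaw": 1}, {"x": 0, "y": 0, "z": 0, "ax": 0, "ay": 0, "az": 0, "jaw": 1}]'

```text
time_s: 5.35
tool_pos: [0.498, 0.1706, 0.0223]
orientation: [0.728, 0.686, 0.001, 0.0]
wrist_force: [0.1, -1.5, 5.9]
finger_gap: 0.426
grip_force: 21.8
```

Run:
```python
from h import *
go(KO+.2*KX,.0225,KX)
```

```text
t 5.35 pos [0.498  0.1706 0.0223] delta cm [-10.4    0.03  -0.03] turn [ 0.0011 -0.0007  0.0004] F [ 0.1 -1.5  5.9] gap 0.426
```

Gripping 36 mm: the throat. Drawing it out 110 mm along the keeper axis.

Call:
drive_tool --deltas '[{"x": -1.5, "y": 0, "z": -0.1, "ax": 0, "ay": 0, "az": 0, "jaw": 1}, {"x": -3, "y": 0, "z": -0.1, "ax": 0, "ay": 0, "az": 0, "jaw": 1}, {"x": -4.5, "y": 0, "z": -0.1, "ax": 0, "ay": 0, "az": 0, "jaw": 1}, {"x": -6, "y": 0, "z": -0.1, "ax": 0, "ay": 0, "az": 0, "jaw": 1}, {"x": -7.5, "y": 0, "z": -0.1, "ax": 0, "ay": 0, "az": 0, "jaw": 1}, {"x": -9, "y": 0, "z": -0.1, "ax": 0, "ay": 0, "az": 0, "jaw": 1}, {"x": -10.2, "y": 0, "z": -0.1, "ax": 0, "ay": 0, "az": 0, "jaw": 1}, {"x": -11, "y": 0, "z": -0.1, "ax": 0, "ay": 0, "az": 0, "jaw": 1}, {"x": -11, "y": 0, "z": -0.1, "ax": 0, "ay": 0, "az": 0, "jaw": 1}, {"x": -11, "y": 0, "z": -0.1, "ax": 0, "ay": 0, "az": 0, "jaw": 1}]'

```text
time_s: 6.35
tool_pos: [0.4909, 0.0593, 0.0224]
orientation: [0.728, 0.686, -0.001, 0.001]
wrist_force: [-0.2, -5.8, 5.8]
finger_gap: 0.427
grip_force: 22.8
```

Call:
drive_tool --deltas '[{"x": 0, "y": 0, "z": 0, "ax": 0, "ay": 0, "az": 0, "jaw": 0.3}, {"x": 0, "y": 0, "z": 0, "ax": 0, "ay": 0, "az": 0, "jaw": -0.5}, {"x": 0, "y": 0, "z": 0, "ax": 0, "ay": 0, "az": 0, "jaw": -1}, {"x": 0, "y": 0, "z": 0, "ax": 0, "ay": 0, "az": 0, "jaw": -1}, {"x": 0, "y": 0, "z": 0, "ax": 0, "ay": 0, "az": 0, "jaw": -1}, {"x": 0, "y": 0, "z": -2, "ax": 0, "ay": 0, "az": 0, "jaw": -1}, {"x": 0, "y": 0, "z": -5, "ax": 0, "ay": 0, "az": 0, "jaw": -1}, {"x": 0, "y": 0, "z": -8, "ax": 0, "ay": 0, "az": 0, "jaw": -1}]'

```text
time_s: 7.15
tool_pos: [0.4903, 0.0606, 0.1029]
orientation: [0.728, 0.686, -0.001, -0.0]
wrist_force: [0.9, 0.9, 0.4]
finger_gap: 1.001
grip_force: 0.0
```

Call:
drive_tool --deltas '[{"x": 5, "y": 0, "z": 0, "ax": 0, "ay": 0, "az": 0, "jaw": -1}, {"x": 10, "y": 0, "z": -4, "ax": 0, "ay": 0, "az": 0, "jaw": -1}, {"x": 15, "y": 0, "z": -6, "ax": 0, "ay": 0, "az": 0, "jaw": -1}, {"x": 15, "y": 0, "z": -6, "ax": 0, "ay": 0, "az": 0, "jaw": -1}, {"x": 15, "y": 0, "z": -6, "ax": 0, "ay": 0, "az": 0, "jaw": -1}, {"x": 15, "y": 0, "z": -6, "ax": 0, "ay": 0, "az": 0, "jaw": -1}, {"x": 15, "y": 0, "z": -6, "ax": 0, "ay": 0, "az": 0, "jaw": -1}]'

```text
time_s: 7.85
tool_pos: [0.4994, 0.2085, 0.1614]
orientation: [0.728, 0.685, -0.001, 0.0]
wrist_force: [0.0, -0.5, -0.0]
finger_gap: 0.998
grip_force: 0.0
```

Run:
```python
from h import *
p,d,K,E=cap('top'); np.savez('top3.npz',p=p,d=d,K=K,E=E)
q=proj(np.array([*(KO+.16*KX),.02]),K,E).astype(int); print(q)
c=p[q[1]-36:q[1]+36,q[0]-48:q[0]+48]; save('top3',cv2.resize(c,(800,600),interpolation=cv2.INTER_CUBIC))
hsv=cv2.cvtColor(p,cv2.COLOR_RGB2HSV)
v,u=np.mgrid[:384,:512]; W=np.stack([onz(a,b,.007,K,E) for a,b in zip(u.ravel(),v.ravel())]).reshape(384,512,3)
L=(W[...,:2]-KO); a=L@KX; b=L@KY
m=((hsv[...,1]<70)|(hsv[...,2]<45))&(abs(b)<.05)&(a>.08)&(a<.27)
for lo in np.arange(.08,.26,.006):
    k=m&(a>=lo)&(a<lo+.006)
    if k.sum(): print(lo.round(3),k.sum(),(b[k].min()*1000).round(1),(b[k].max()*1000).round(1))
print(a[m].min(),a[m].max(),ctrl.state()["time_s"])
```

```text
[220 208]
0.098 6 -8.6 5.6
0.104 24 -16.8 17.5
0.11 18 -19.5 20.6
0.116 12 -21.9 20.9
0.122 8 -18.9 21.2
0.128 5 -18.6 21.6
0.134 5 -20.9 19.0
0.14 4 -20.6 19.3
0.146 15 -23.1 22.5
0.152 13 -20.0 20.1
0.158 12 -19.7 17.6
0.164 13 -16.5 17.9
0.17 13 -16.2 18.2
0.176 12 -18.7 18.5
0.182 14 -21.3 21.7
0.188 12 -20.9 19.2
0.194 12 -20.6 19.5
0.2 15 -17.5 19.6
0.206 15 -19.7 17.3
0.212 15 -22.2 20.6
0.218 16 -24.9 23.8
0.224 14 -27.4 26.9
0.23 14 -29.9 30.1
0.236 1 27.4 27.4
0.10174468926573624 0.23749110893777856 7.9
```

View pics/top3.png

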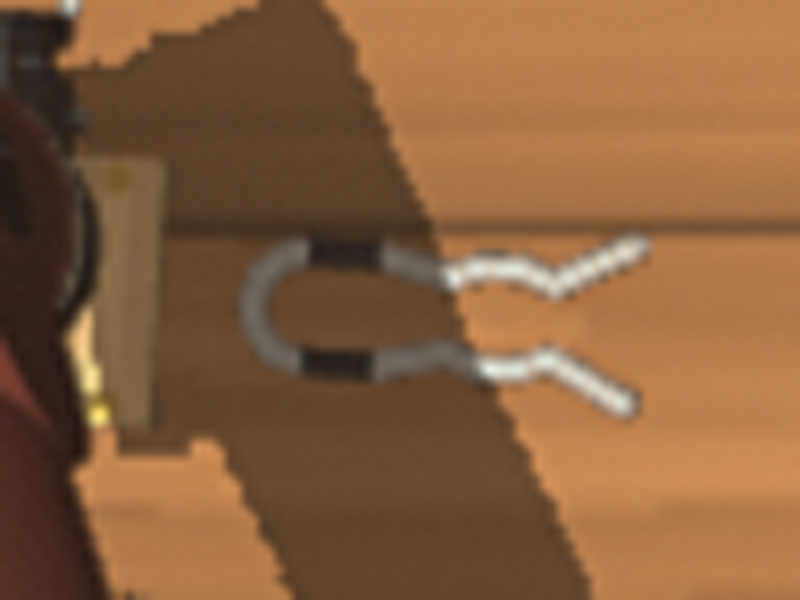

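The clip lies flat and clear of the keeper: bow back at (255,305), sleeves at (345,250)/(340,362), tips at (640,245)/(625,405). The extents put the bow at keeper x≈0.135, centred and aligned with the keeper axis.

Run:
```python
from h import *
go(KO+.135*KX,.06,KX)
```

```text
t 7.9 pos [0.4995 0.2085 0.1615] delta cm [-7.68  0.13 10.16] turn [-0.0012  0.0012 -0.0018] F [ 0.3 -0.7 -0.3] gap 1.001
```

Call:
drive_tool --deltas '[{"x": -4, "y": 0.1, "z": 2, "ax": 0, "ay": 0, "az": 0, "jaw": -1}, {"x": -7.7, "y": 0.1, "z": 5, "ax": 0, "ay": 0, "az": 0, "jaw": -1}, {"x": -7.7, "y": 0.1, "z": 8, "ax": 0, "ay": 0, "az": 0, "jaw": -1}, {"x": -7.7, "y": 0.1, "z": 10, "ax": 0, "ay": 0, "az": 0, "jaw": -1}, {"x": -7.7, "y": 0.1, "z": 10, "ax": 0, "ay": 0, "az": 0, "jaw": -1}, {"x": -7.7, "y": 0.1, "z": 10, "ax": 0, "ay": 0, "az": 0, "jaw": -1}, {"x": -7.7, "y": 0.1, "z": 10, "ax": 0, "ay": 0, "az": 0, "jaw": -1}]'

```text
time_s: 8.6
tool_pos: [0.4969, 0.1336, 0.0635]
orientation: [0.728, 0.686, 0.001, 0.0]
wrist_force: [0.4, -0.1, 1.2]
finger_gap: 0.999
grip_force: 0.0
```

Run:
```python
from h import *
go(KO+.135*KX,.0235,KX)
p,d,K,E=cap('wrist'); save('w3',p)
```

```text
t 8.6 pos [0.4969 0.1336 0.0635] delta cm [-0.2  -0.09  4.  ] turn [ 0.0014 -0.0007  0.0002] F [ 0.4 -0.1  1.2] gap 0.999
```

View pics/w3.png

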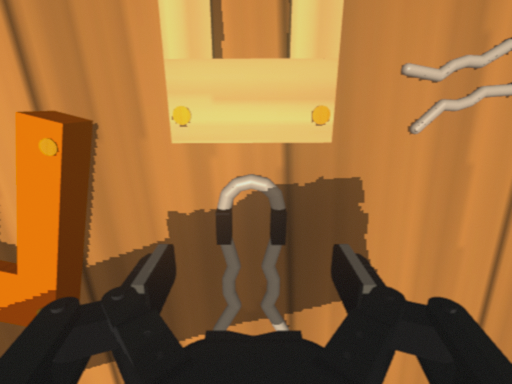

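The wrist view shows the clip's sleeves at (224,226)/(278,226), centred between the open fingers (~255). Descending and gripping the bow.

Call:
drive_tool --deltas '[{"x": -0.2, "y": -0.1, "z": 2, "ax": 0, "ay": 0, "az": 0, "jaw": -1}, {"x": -0.2, "y": -0.1, "z": 4, "ax": 0, "ay": 0, "az": 0, "jaw": -1}, {"x": -0.2, "y": -0.1, "z": 4, "ax": 0, "ay": 0, "az": 0, "jaw": -1}, {"x": -0.2, "y": -0.1, "z": 4, "ax": 0, "ay": 0, "az": 0, "jaw": 0}, {"x": -0.2, "y": -0.1, "z": 4, "ax": 0, "ay": 0, "az": 0, "jaw": 1}, {"x": -0.2, "y": -0.1, "z": 4, "ax": 0, "ay": 0, "az": 0, "jaw": 1}, {"x": -0.2, "y": -0.1, "z": 4, "ax": 0, "ay": 0, "az": 0, "jaw": 1}, {"x": -0.2, "y": -0.1, "z": 4, "ax": 0, "ay": 0, "az": 0, "jaw": 1}, {"x": -0.2, "y": -0.1, "z": 4, "ax": 0, "ay": 0, "az": 0, "jaw": 1}]' --force 90

```text
time_s: 9.55
tool_pos: [0.496, 0.1321, 0.024]
orientation: [0.728, 0.686, 0.001, 0.0]
wrist_force: [-3.1, -1.0, 11.4]
finger_gap: 0.529
grip_force: 92.1
```

Run:
```python
from h import *
go(PO-.149*PX,.085,PX)
```

```text
t 9.55 pos [0.496  0.1321 0.024 ] delta cm [-16.2    9.45  -6.1 ] turn [ 0.0017 -0.0015  0.0431] F [-3.1 -1.  11.4] gap 0.529
```

Call:
drive_tool --deltas '[{"x": 0, "y": 0, "z": -3, "ax": 0, "ay": 0, "az": 0, "jaw": 1}, {"x": 0, "y": 0, "z": -6, "ax": 0, "ay": 0, "az": 0, "jaw": 1}, {"x": -4, "y": 2.3, "z": -6.1, "ax": 0, "ay": 0, "az": 0.043, "jaw": 1}, {"x": -8, "y": 4.7, "z": -6.1, "ax": 0, "ay": 0, "az": 0.043, "jaw": 1}, {"x": -12, "y": 7, "z": -6.1, "ax": 0, "ay": 0, "az": 0.043, "jaw": 1}, {"x": -15, "y": 8.8, "z": -6.1, "ax": 0, "ay": 0, "az": 0.043, "jaw": 1}, {"x": -16.2, "y": 9.5, "z": -6.1, "ax": 0, "ay": 0, "az": 0.043, "jaw": 1}, {"x": -16.2, "y": 9.5, "z": -6.1, "ax": 0, "ay": 0, "az": 0.043, "jaw": 1}, {"x": -16.2, "y": 9.5, "z": -6.1, "ax": 0, "ay": 0, "az": 0.043, "jaw": 1}, {"x": -16.2, "y": 9.5, "z": -6.1, "ax": 0, "ay": 0, "az": 0.043, "jaw": 1}]'

```text
time_s: 10.55
tool_pos: [0.5798, -0.0336, 0.0832]
orientation: [0.741, 0.671, 0.0, -0.001]
wrist_force: [-0.2, 0.8, -2.9]
finger_gap: 0.533
grip_force: 93.9
```

Run:
```python
from h import *
go(PO-.149*PX,.080,PX)
PY=np.array([.9948,-.102])
o=[]
for n in('scene','top'):
    p,d,K,E=cap(n); C=cloud(d,K,E); L=C[...,:2]-PO; a=L@PX; b=L@PY
    hsv=cv2.cvtColor(p,cv2.COLOR_RGB2HSV)
    for lo,hi in((-.125,-.105),(-.1,-.085),(-.08,-.06),(-.06,-.042)):
        m=(a>lo)&(a<hi)&(abs(b)<.04)&(C[...,2]>.035)&(C[...,2]<.085)
        if m.sum(): print(n,lo,m.sum(),'z',np.percentile(C[m][:,2],[10,50,90]).round(4),'b',(b[m].min()*1e3).round(1),(b[m].max()*1e3).round(1), 'amax',a[m].max().round(4))
    q=proj(np.array([*(PO-.05*PX),.06]),K,E).astype(int)
    c=p[q[1]-50:q[1]+50,q[0]-65:q[0]+65] ; o.append(cv2.resize(c,(520,400),interpolation=cv2.INTER_CUBIC))
save('ins',cv2.resize(np.hstack(o),(800,308)))
```

```text
t 10.55 pos [ 0.5798 -0.0336  0.0832] delta cm [-0.15  0.1   0.32] turn [-0.0007 -0.0009  0.0024] F [-0.2  0.8 -2.9] gap 0.533
scene -0.125 20 z [0.0622 0.0668 0.0688] b 9.6 22.9 amax -0.1054
scene -0.1 26 z [0.0629 0.0661 0.0692] b -19.0 22.7 amax -0.0857
scene -0.08 42 z [0.0618 0.0658 0.0698] b -23.5 28.4 amax -0.0601
scene -0.06 17 z [0.0641 0.0669 0.0709] b -27.9 30.3 amax -0.0484
top -0.08 45 z [0.0662 0.0681 0.0723] b -27.0 25.8 amax -0.0604
top -0.06 34 z [0.0637 0.068  0.0713] b -31.4 30.8 amax -0.0481
```

View pics/ins.png

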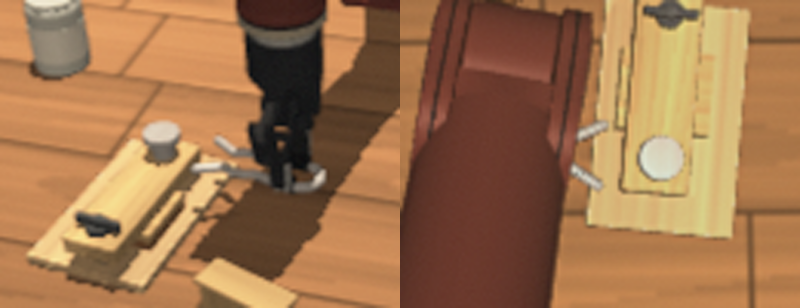

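Clip level and symmetric about the post axis (b ±31 mm at the tips), tips at x≈-0.048, wire top at ~69 mm: it needs lowering by 3 mm. In the picture the tips point at the post under the head, from the open side. Pushing on now.

Call:
drive_tool --deltas '[{"x": -0.5, "y": 0.1, "z": 0.3, "ax": 0, "ay": 0, "az": 0, "jaw": 1}, {"x": -1.5, "y": 0.1, "z": 0.3, "ax": 0, "ay": 0, "az": 0, "jaw": 1}, {"x": -2.5, "y": 0.1, "z": 0.3, "ax": 0, "ay": 0, "az": 0, "jaw": 1}, {"x": -3.5, "y": 0.1, "z": 0.3, "ax": 0, "ay": 0, "az": 0, "jaw": 1}, {"x": -4.5, "y": 0.1, "z": 0.3, "ax": 0, "ay": 0, "az": 0, "jaw": 1}, {"x": -5.3, "y": 0.1, "z": 0.3, "ax": 0, "ay": 0, "az": 0, "jaw": 1}, {"x": -5.3, "y": 0.1, "z": 0.3, "ax": 0, "ay": 0, "az": 0, "jaw": 1}]' --force 110

```text
time_s: 11.35
tool_pos: [0.5756, -0.0905, 0.0804]
orientation: [0.743, 0.669, -0.0, 0.0]
wrist_force: [-0.0, -0.4, -1.5]
finger_gap: 0.531
grip_force: 118.0
```

Run:
```python
from h import *
go(PO-.054*PX,.080,PX)
```

```text
t 11.35 pos [ 0.5756 -0.0905  0.0804] delta cm [-3.96 -0.05  0.04] turn [ 0.0001  0.0006 -0.0022] F [-0.  -0.4 -1.5] gap 0.531
```

Call:
drive_tool --deltas '[{"x": -0.5, "y": 0, "z": 0, "ax": 0, "ay": 0, "az": 0, "jaw": 1}, {"x": -1.0, "y": 0, "z": 0, "ax": 0, "ay": 0, "az": 0, "jaw": 1}, {"x": -1.5, "y": 0, "z": 0, "ax": 0, "ay": 0, "az": 0, "jaw": 1}, {"x": -2.0, "y": 0, "z": 0, "ax": 0, "ay": 0, "az": 0, "jaw": 1}, {"x": -2.5, "y": 0, "z": 0, "ax": 0, "ay": 0, "az": 0, "jaw": 1}, {"x": -3.0, "y": 0, "z": 0, "ax": 0, "ay": 0, "az": 0, "jaw": 1}, {"x": -3.5, "y": 0, "z": 0, "ax": 0, "ay": 0, "az": 0, "jaw": 1}, {"x": -4.0, "y": 0, "z": 0, "ax": 0, "ay": 0, "az": 0, "jaw": 1}, {"x": -4.1, "y": 0, "z": 0, "ax": 0, "ay": 0, "az": 0, "jaw": 1}, {"x": -4.1, "y": 0, "z": 0, "ax": 0, "ay": 0, "az": 0, "jaw": 1}]'

```text
time_s: 12.35
tool_pos: [0.5717, -0.1299, 0.0804]
orientation: [0.742, 0.67, -0.0, 0.0]
wrist_force: [-0.2, 1.2, -1.5]
finger_gap: 0.528
grip_force: 118.1
```

```bash
cat > chk.py <<'E'
from h import *
go(PO-.054*PX,.080,PX)
PY=np.array([.9948,-.102])
for n in('scene','top'):
    p,d,K,E=cap(n); C=cloud(d,K,E); L=C[...,:2]-PO; a=L@PX; b=L@PY
    for lo,hi in((-.1,-.07),(-.07,-.04),(.022,.035),(.035,.06)):
        m=(a>lo)&(a<hi)&(abs(b)<.04)&(C[...,2]>.0555)&(C[...,2]<.08)
        if m.sum(): print(n,lo,m.sum(),'z',np.percentile(C[m][:,2],[10,50,90]).round(4),'b',(b[m].min()*1e3).round(1),(b[m].max()*1e3).round(1), 'a',a[m].min().round(4),a[m].max().round(4))
E
python3 chk.py
```

```text
t 12.35 pos [ 0.5717 -0.1299  0.0804] delta cm [ 0.   -0.07  0.04] turn [ 0.0003  0.0004 -0.0005] F [-0.2  1.2 -1.5] gap 0.528
scene -0.1 40 z [0.0595 0.0647 0.0669] b -16.7 25.1 a -0.0893 -0.0701
scene -0.07 95 z [0.0601 0.0701 0.0769] b -28.4 39.3 a -0.0699 -0.0416
scene 0.022 15 z [0.0581 0.0638 0.0653] b -18.9 27.1 a 0.0226 0.0335
scene 0.035 23 z [0.0603 0.0639 0.0662] b -28.6 33.5 a 0.0352 0.0496
```

The tips now reach x=+0.050, the bow back is at -0.089, and there is no residual push: it has snapped on. Let go and retreat upward.

Call:
drive_tool --deltas '[{"x": 0, "y": 0, "z": 0, "ax": 0, "ay": 0, "az": 0, "jaw": 0.3}, {"x": 0, "y": 0, "z": 0, "ax": 0, "ay": 0, "az": 0, "jaw": -0.5}, {"x": 0, "y": 0, "z": 0, "ax": 0, "ay": 0, "az": 0, "jaw": -0.8}, {"x": 0, "y": 0, "z": 0, "ax": 0, "ay": 0, "az": 0, "jaw": -0.8}, {"x": 0, "y": 0, "z": -2, "ax": 0, "ay": 0, "az": 0, "jaw": -0.8}, {"x": 0, "y": 0, "z": -5, "ax": 0, "ay": 0, "az": 0, "jaw": -0.8}, {"x": 3, "y": 0, "z": -9, "ax": 0, "ay": 0, "az": 0, "jaw": -0.8}, {"x": 8, "y": 0, "z": -12, "ax": 0, "ay": 0, "az": 0, "jaw": -0.8}, {"x": 12, "y": 0, "z": -12, "ax": 0, "ay": 0, "az": 0, "jaw": -0.8}, {"x": 12, "y": 0, "z": -12, "ax": 0, "ay": 0, "az": 0, "jaw": -0.8}]'

```text
time_s: 13.45
tool_pos: [0.5852, -0.0015, 0.2015]
orientation: [0.739, 0.674, 0.002, -0.001]
wrist_force: [0.0, 0.6, -0.9]
finger_gap: 0.9
grip_force: 0.0
```

Call:
drive_tool --deltas '[{"x": 0, "y": 0, "z": 0, "ax": 0, "ay": 0, "az": 0, "jaw": -0.8}, {"x": 0, "y": 0, "z": 0, "ax": 0, "ay": 0, "az": 0, "jaw": -0.8}, {"x": 0, "y": 0, "z": 0, "ax": 0, "ay": 0, "az": 0, "jaw": -0.8}, {"x": 0, "y": 0, "z": 0, "ax": 0, "ay": 0, "az": 0, "jaw": -0.8}, {"x": 0, "y": 0, "z": 0, "ax": 0, "ay": 0, "az": 0, "jaw": -0.8}]'

```text
time_s: 13.95
tool_pos: [0.5838, -0.0108, 0.2002]
orientation: [0.743, 0.67, -0.0, -0.0]
wrist_force: [-0.8, 0.0, -0.1]
finger_gap: 0.903
grip_force: 0.0
```

```bash
python3 chk.py
```

```text
t 13.95 pos [ 0.5838 -0.0108  0.2002] delta cm [-11.97  -0.04  12.02] turn [-0.0003  0.0002 -0.0012] F [-0.8  0.  -0.1] gap 0.903
scene -0.1 1 z [0.0557 0.0557 0.0557] b -16.7 -16.7 a -0.0713 -0.0713
scene -0.07 61 z [0.056  0.0611 0.0646] b -23.5 27.4 a -0.0685 -0.0403
scene 0.022 20 z [0.0678 0.0708 0.0736] b -20.5 30.0 a 0.0226 0.0343
scene 0.035 17 z [0.0687 0.0721 0.0747] b -31.2 31.5 a 0.0364 0.0436
top -0.1 3 z [0.0557 0.0558 0.0576] b -18.3 20.7 a -0.0792 -0.0709
top -0.07 77 z [0.0596 0.0628 0.0679] b -23.5 24.8 a -0.0686 -0.0406
top 0.022 41 z [0.0679 0.0717 0.0746] b -26.1 26.4 a 0.0223 0.0348
top 0.035 30 z [0.07   0.0732 0.076 ] b -30.7 29.8 a 0.0351 0.0464
```

Run:
```python
from h import *
PY=np.array([.9948,-.102]); o=[]
for n in('scene','top'):
    p,d,K,E=cap(n); C=cloud(d,K,E); L=C[...,:2]-PO; a=L@PX; b=L@PY
    hsv=cv2.cvtColor(p,cv2.COLOR_RGB2HSV)
    m=(abs(b)<.034)&(C[...,2]>.03)&(C[...,2]<.08)&(hsv[...,1]<80)&(hsv[...,2]>60)&(((a>-.1)&(a<-.033))|((a>.024)&(a<.056)))
    m2=m
    A,Z=a[m],C[m][:,2]
    for lo in np.arange(-.1,.06,.01):
        k=(A>=lo)&(A<lo+.01)
        if k.sum()>1: print(n,lo.round(2),k.sum(),np.percentile(Z[k],[20,50,80]).round(4))
    f=np.polyfit(A,Z,1); print(n,'slope',f,np.polyfit(A[Z>np.polyval(f,A)],Z[Z>np.polyval(f,A)],1),'a',A.min(),A.max())
    q=proj(np.array([*PO,.06]),K,E).astype(int); o.append(cv2.resize(p[q[1]-40:q[1]+40,q[0]-50:q[0]+50],(400,320),interpolation=cv2.INTER_CUBIC))
save('fin',np.hstack(o))
```

```text
scene -0.1 2 [0.0462 0.0475 0.0488]
scene -0.09 22 [0.047  0.0499 0.0513]
scene -0.08 16 [0.0505 0.0521 0.0539]
scene -0.07 6 [0.0491 0.0519 0.0527]
scene -0.05 12 [0.0567 0.0598 0.0621]
scene -0.04 12 [0.0555 0.0585 0.0604]
scene 0.02 8 [0.0688 0.0698 0.0707]
scene 0.03 17 [0.0698 0.0719 0.0732]
scene 0.04 3 [0.0733 0.0734 0.0739]
scene slope [0.18312414 0.065418  ] [0.17498306 0.06703345] a -0.09084069996732057 0.04090238297618192
top -0.09 32 [0.0483 0.0504 0.053 ]
top -0.08 32 [0.0498 0.0521 0.0554]
top -0.07 15 [0.0573 0.0605 0.0618]
top -0.06 13 [0.0619 0.0636 0.065 ]
top -0.05 20 [0.0591 0.0637 0.0667]
top -0.04 17 [0.0579 0.0609 0.062 ]
top 0.02 17 [0.0701 0.071  0.0724]
top 0.03 28 [0.0725 0.0746 0.0761]
top 0.04 11 [0.0706 0.074  0.0752]
top slope [0.17766684 0.06767949] [0.16396126 0.07049667] a -0.08909767133812092 0.04483722950251575
```

View pics/fin.png

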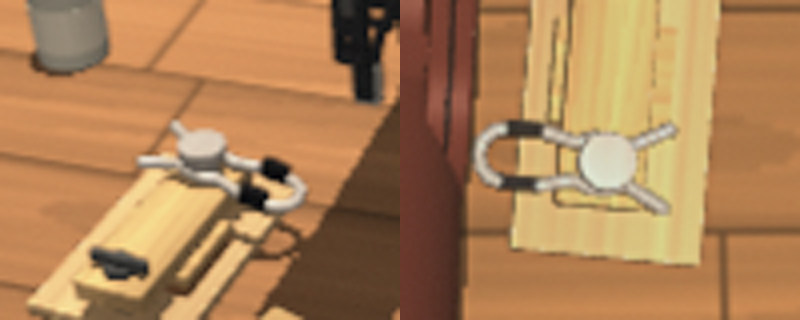

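The clip is on the post: the head is at (610,160), with the legs past the post and the bow on the open side. The bow sags until it rests on the bar edge and under the head. Measured tilt is about 0.18 rad, which matches the geometric stop of roughly 8/45 = 0.178, under the 0.2 limit. Seat centre is within about 2 mm of the axis and the arm is clear, so I'm handing in.

```bash
python3 -c "
from station import ctrl
print(ctrl.sign_off())"
```

```text
the job is handed in; nothing more can be done
None
```

The job is handed in: the clip is snapped onto the press's post and let go, the arm is clear and touched none of the other things; its bow sags to about 0.18 rad (limit 0.2), and the hand-in gave no verdict.

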